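# Open the ratchet stack clamp, stack the portion boxes in it, lock it again

## Task

Get the portion boxes ready for dispatch: lift the pawl of the ratchet clamp clear by its knobbed lever and only then draw the toothed bar fully out, so that its jaw opens. Stack every portion box on the clamp's base plate between back plate and jaw as one square, upright column, each nested level in the rims of the one below, with the boxes' long sides along the bar, then push the bar in until the jaw is right up against the column and drop the pawl back into the teeth so that the column stays locked. Do not disturb the bowl, the sauce bottle and the can.

Things in the scene. Friction and masses are not known exactly. Their poses are not given: they have to be found in the camera images.
- bay (a point): middle of the bay floor, on top of the fixed 12 mm thick base plate (90 wide, from x = -60 to 185 mm). Clamp axes: x along the bar, pointing the way it withdraws; z up. The back plate (12 thick, 70 wide, top 70 above here) has its inner face at x = -45 mm, so a box flush against it is centred here. Two low curbs, 5 high, 59 apart, take the first box's foot as the lids do; no side walls
- bar (a joint): slide of the toothed bar, m: the gap between back plate and jaw. 0.145 = fully withdrawn, at its stop; 0.090 = jaw touching boxes that are flush with the back plate. Friction about 2.5 N; it stays where it is left. The jaw is an upright plate, 60 wide, 10 thick, top 70 mm above the bay floor
- handle (a point): centre of the top of the black upright grip on the bar's outer end, 24 (clamp x) x 20 (clamp y) mm in section, free from 18 to 92 mm above the bay floor (top here). Moves with the bar; clamp axes
- pawl (a joint): hinge of the pawl, rad: about 0 = nose down in the teeth (to 0.13 on a tooth's tip), 0.85 = lifted clear, at its stop. Over-centre: its lever leans 0.38 rad to the clamp's -x when down, 0.47 rad to +x when lifted, and by its own weight falls to, and stays on, whichever side of upright (0.38) it is on. Pushing the knob towards +x lifts the pawl; under 1 N is enough
- knob (a point): centre of the 20 mm black ball knob on top of the pawl's lever (12 mm steel rod), 75 mm from the hinge and about 125 mm above the bay floor
- hinge (a point): axis of the pawl's hinge (along clamp y), fixed, 165 mm in x and 57 mm in z from the bay point, between two grey cheek plates (bay x 140 to 185, outer faces at y = -18 and +18, tops 70 mm above the bay floor)
- nose (a point): the pawl's nose, a 4 mm cross pin. Teeth of 10 mm pitch, 4 mm deep, on the bar's top: with the nose down the bar can be pushed in, clicking, but not drawn out past the next tooth. The teeth catch at bar gaps 0.0225, 0.0325 .. 0.0925 .. 0.1425
- box1: one of three or four alike lidded portion boxes, 90 long (its x) x 66 wide (its y) x 39 high, 0.13 to 0.25 kg; None if absent. Black tub, its lowest 8 mm only 53 wide (foot). On the lid, 34 up, a 5 mm rim along each long side (59 clear between) holds the next box's foot with 3 mm play a side: stacked boxes stand 34 mm apart. Origin: centre of the underside. Starts upright
- box2: one of three or four alike lidded portion boxes, 90 long (its x) x 66 wide (its y) x 39 high, 0.13 to 0.25 kg; None if absent. Black tub, its lowest 8 mm only 53 wide (foot). On the lid, 34 up, a 5 mm rim along each long side (59 clear between) holds the next box's foot with 3 mm play a side: stacked boxes stand 34 mm apart. Origin: centre of the underside. Starts upright
- box3: one of three or four alike lidded portion boxes, 90 long (its x) x 66 wide (its y) x 39 high, 0.13 to 0.25 kg; None if absent. Black tub, its lowest 8 mm only 53 wide (foot). On the lid, 34 up, a 5 mm rim along each long side (59 clear between) holds the next box's foot with 3 mm play a side: stacked boxes stand 34 mm apart. Origin: centre of the underside. Starts upright
- box4: one of three or four alike lidded portion boxes, 90 long (its x) x 66 wide (its y) x 39 high, 0.13 to 0.25 kg; None if absent. Black tub, its lowest 8 mm only 53 wide (foot). On the lid, 34 up, a 5 mm rim along each long side (59 clear between) holds the next box's foot with 3 mm play a side: stacked boxes stand 34 mm apart. Origin: centre of the underside. Starts upright
- bowl: bystander: steel bowl, 124 across, 50 high, origin at the centre of its underside
- sauce: bystander: clear squeeze bottle, 56 across, 150 high, origin at the centre of its underside
- can: bystander: food can, 72 across, 100 high, origin at the centre of its underside

How it is judged (in metres and radians):
On the way, in this order (a step that is already met when the one before it is completed fails the run):
1. the pawl is lifted clear of the teeth and stays up (above 0.6 rad) before the bar is drawn out (value of joint pawl above 0.6 rad and value of joint bar below 0.085 m), for 0.2 s.
2. the bar is withdrawn, jaw gap over 135 mm (value of joint bar above 0.135 m), for 0.2 s.
3. all boxes stand released in one upright column in the open bay (gap over 100 mm), within 25 mm along and 14 mm across of its middle (x of box1 in the frame of bay between -0.025 and 0.025 m and y of box1 in the frame of bay between -0.014 and 0.014 m and angle between the x axis of each of box1, box2, box3, box4 and the x axis of bay, either way round below 0.17 rad and angle between each of box1, box2, box3, box4's own z axis and vertical below 0.05 rad and linear speed of each of box1, box2, box3, box4 below 0.03 m/s and z of each of box1, box2, box3, box4 in the frame of bay below 0.125 m and contact force between each of box1, box2, box3, box4 and the fingers below 0.2 N and x of box2 in the frame of bay between -0.025 and 0.025 m and y of box2 in the frame of bay between -0.014 and 0.014 m and x of box3 in the frame of bay between -0.025 and 0.025 m and y of box3 in the frame of bay between -0.014 and 0.014 m and x of box4 in the frame of bay between -0.025 and 0.025 m and y of box4 in the frame of bay between -0.014 and 0.014 m and value of joint bar above 0.1 m), for 0.3 s.
At the end, for the whole second after the job is handed in: every box stands upright, at rest and released in one column in the bay, each within 12 mm along and 14 mm across the bar of the bay's middle and its long side within 10 degrees of the bar; jaw gap 85 to 97 mm (jaw against the column); pawl down in the teeth (below 0.2 rad) (x of box1 in the frame of bay between -0.012 and 0.012 m and y of box1 in the frame of bay between -0.014 and 0.014 m and angle between the x axis of each of box1, box2, box3, box4 and the x axis of bay, either way round below 0.17 rad and angle between each of box1, box2, box3, box4's own z axis and vertical below 0.05 rad and linear speed of each of box1, box2, box3, box4 below 0.03 m/s and z of each of box1, box2, box3, box4 in the frame of bay below 0.125 m and contact force between each of box1, box2, box3, box4 and the fingers below 0.2 N and x of box2 in the frame of bay between -0.012 and 0.012 m and y of box2 in the frame of bay between -0.014 and 0.014 m and x of box3 in the frame of bay between -0.012 and 0.012 m and y of box3 in the frame of bay between -0.014 and 0.014 m and x of box4 in the frame of bay between -0.012 and 0.012 m and y of box4 in the frame of bay between -0.014 and 0.014 m and value of joint bar between 0.085 and 0.097 m and value of joint pawl below 0.2 rad and velocity of joint bar below 0.01 m/s); the robot touches nothing.
It fails at once if the bowl is shifted by more than 30 mm or tipped (distance of bowl from where it was at the start of the episode above 0.03 m or angle between bowl's own z axis and vertical above 0.5 rad).
It fails at once if the sauce is shifted by more than 30 mm or tipped (distance of sauce from where it was at the start of the episode above 0.03 m or angle between sauce's own z axis and vertical above 0.5 rad).
It fails at once if the can is shifted by more than 30 mm or tipped (distance of can from where it was at the start of the episode above 0.03 m or angle between can's own z axis and vertical above 0.5 rad).
Of box1, box2, box3, box4 only 3 to 4 are there at a start; the rules pass over those that are not, and their reading is None.
At some moment in a run one of box1, box2, box3, box4 may be knocked a few centimetres aside while the robot is not near it.
Once in a run the grip may slacken for a moment while it holds something.
It also fails if it takes over 210 s, if anything falls off the work surface, if the arm or the gripper's body presses on something with over 40 N, if the wrist force passes 120 N, or if a joint passes its speed limit or range.

## Robot

A 6-joint arm with a two-finger parallel gripper is mounted at the origin on the work surface. World frame = base frame: x ahead of the robot, y to its left, z up, the work surface at z = 0. Lengths are in m, angles in degrees, forces in N, time in s.
With the tool pointing down it reaches from about 0.3 to 0.875 m from the base axis. Payload 6.4 kg.
Tool frame: the origin (TCP) lies at the centre of the arm's flange, where the gripper is bolted on; the fingertips stand 166 mm ahead of it and the grasp point (between the pads) lies 147 mm ahead of it; z points along the fingers, y is the line along which they close (so a half turn about z gives the same grasp; the last joint's range is limited). The gripper opens to 88 mm and grips with 3 to 60 N. Pads are 18 mm wide; open, the fingers measure 123 mm over their backs; the gripper's body (75 mm by 187 mm) begins 45 mm behind the grasp point.
Start: joints at [61.175, 10.359, 92.074, -0, 77.567, -11.82], TCP at [0.168, 0.55, 0.405] pointing down, gripper open.
Joint ranges: [-171.53, 171.53], [-51.25, 118.39], [17.06, 147.69], [-65.23, 245.23], [0, 150.52], [-178.68, 178.68]. Speed limits (degrees/s): [147.25, 147.25, 172.46, 180, 180, 180].

## Interface

Orientations are given as [roll, pitch, yaw] about the fixed x, y, z axes, in that order (R = Rz(yaw) Ry(pitch) Rx(roll)).
In Python, from workcell import * gives the robot as it stands. The module is installed in compiled form; this text tells all that it offers.
- The arm moves only by the shell command python3 -m handwheel 'ROWS' [OPENING] [FORCE]. ROWS is JSON, a list of rows, each a list of 2 entries, a list of its own where there are three numbers: the shift along the tool's x, y, z scaled (see below), then the turn, a rotation vector about the tool's x, y, z scaled (see below). A call has 1 to 20 rows; each row is the pose to reach, as a shift and turn from the pose commanded when the call began, along the tool's axes at that moment; what a row does not reach only later rows make up. The controller multiplies each number of a shift by 250 mm and each number of a turn by 90 degrees. A row lasts 1/8 s, in which the tool goes at most 62.5 mm and 10.7 degrees, less where a joint would pass 70% of its speed; a pose out of reach is approached as far as the arm can. A call with a number of a shift or a turn outside -1 to 1 is refused whole. A call with a gripper value outside its range is refused whole. OPENING is the closure, from 0 (fully open) to 1 (shut), set as the call begins (- or left out, the last holds). The fingers move at their own pace and stop on an object; FORCE is the grip in N (left out, the last holds). Time passes only in rows, so rows that repeat a pose let the fingers close. It gives the time, the measured TCP pose, the force, the opening and the grip force at its end, in the units of the state.
- state(): the state, without advancing time (a new reading comes with each control period).
- capture(name): name is "side" or "top" or "wrist"; returns a dict with "img" (420x560x3 uint8, red, green, blue), "fovy" (degrees; the focal length in pixels is half the picture's height over the tangent of half this angle, whatever the lens; pixels are square), "cx", "cy" (the principal point, pixels), "origin" and "orientation" of the camera in the world; the wrist camera has in their place "mount" (4x4, takes a point from camera to tool coordinates, whose origin is the TCP and whose axes are the flange's). Camera axes: x right, y down, z forward; pixel columns grow to the right and rows downward; lengths in m; the calibration is good to about 2 mm. A picture is of the moment at which its call begins: read the wrist's pose just before it. There is no depth.
- job_done(): hands the job in; it is judged then, once.
The state is a dict: "clock": time; "joint_pos": joint angles; "joint_velocities": joint speeds; "tau": joint torques, N m; "tcp_pos": TCP position; "orientation": TCP orientation; "wrist_force": force on the tool from outside, world axes, zero at the start; "moment": the same for the moment, N m; "finger_gap": opening from 0.0 (shut) to 1.0 (fully open); "grip_force": force on a finger pad.
Only numpy, scipy, OpenCV 4.12 (cv2) and the standard library are available. Lean on these libraries where they do the work, as an engineer would, in place of code of your own. Each camera call takes 0.05 s, during which the arm holds its last target. There are 200 camera calls.

## Working session

There is one attempt and no reset: what is moved stays moved. The work goes in short steps, Python scripts to look and compute and a shell command to move; the robot and the scene stay as the last step left them, time stands still between calls to the robot, and variables do not carry over. Pictures are saved under pics/ and viewed, at most 14 in all, crops included, and the job is handed in when it is done.

```bash
mkdir -p pics; ls
python3 - <<'E'
from workcell import *
import cv2
print(state())
for n in("top","side"):
    c=capture(n); print(n,c["fovy"],c["cx"],c["cy"],c["origin"],c["orientation"])
    cv2.imwrite(f"pics/{n}0.png",cv2.cvtColor(c["img"],cv2.COLOR_RGB2BGR))
c=capture("wrist");print(c["fovy"],c["cx"],c["cy"],c["mount"])
cv2.imwrite("pics/w0.png",cv2.cvtColor(c["img"],cv2.COLOR_RGB2BGR))
E
```

```text
pics
{'clock': 0.0, 'joint_pos': array([ 6.11742779e+01,  1.04013722e+01,  9.21303032e+01, -2.57101317e-03,
        7.75682955e+01, -1.18202045e+01]), 'joint_velocities': array([ 0.00700411,  0.0176664 , -0.03058941,  0.12050098, -0.03714474,
        0.08521394]), 'tau': array([ 7.11029697e-04, -4.33867228e+01, -3.41846359e+01,  7.03082001e-02,
        3.84857878e-02, -1.09601037e-04]), 'tcp_pos': array([0.1680344 , 0.54963925, 0.40382642]), 'orientation': array([-1.79901635e+02, -1.80216051e-02,  1.62995023e+02]), 'wrist_force': array([-0.07785704,  0.15884923,  0.36481869]), 'moment': array([-0.05813782,  0.019688  ,  0.00503377]), 'grip_force': 0.0, 'finger_gap': 0.997834473303669}
top 42.250742466996314 286.6345808249211 215.9431955786672 [0.25242361 0.02332867 1.45388815] [-168.1108909     0.31975874  -98.0557198 ]
side 49.36937823102397 274.46006027962017 214.79798622464273 [-0.11477293 -0.92482186  0.86406728] [-123.51066703   -1.13931097  -35.84220271]
66.54837140880676 282.9236685928008 205.51896892425995 [[ 1.88675360e-04 -9.66349317e-01 -2.57233283e-01  6.38742303e-02]
 [ 9.99999979e-01  2.02886156e-04 -2.87036797e-05 -8.56088575e-05]
 [ 7.99268532e-05 -2.57233272e-01  9.66349335e-01  2.01479128e-02]
 [ 0.00000000e+00  0.00000000e+00  0.00000000e+00  1.00000000e+00]]
```

View pics/top0.png

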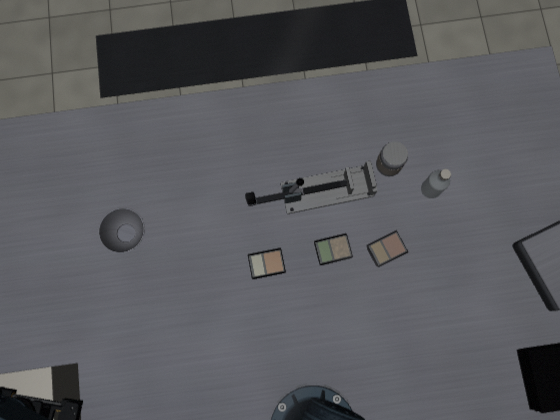

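View pics/side0.png

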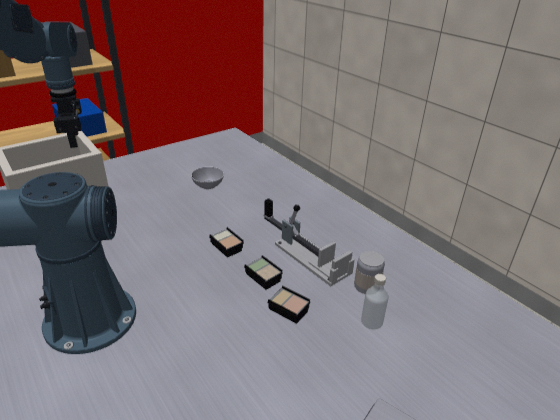

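The top view shows three boxes at (267,263), (333,249) and (387,248), and the clamp from (250,199) to (375,180) with its bar withdrawing to the left. The can is at (393,155), the bottle at (437,182) and the bowl at (122,230). The side view shows the same three boxes and no fourth.

```bash
cat > h.py <<'E'
from workcell import *
import cv2, numpy as np
from scipy.spatial.transform import Rotation as R
def cam(n,c=None,s=None):
    s=s or state(); c=c or capture(n)
    if n=="wrist":
        Rt=R.from_euler("xyz",s["orientation"],degrees=True).as_matrix()
        M=np.array(c["mount"]); Rc=Rt@M[:3,:3]; o=s["tcp_pos"]+Rt@M[:3,3]
    else: Rc=R.from_euler("xyz",c["orientation"],degrees=True).as_matrix(); o=np.array(c["origin"])
    f=210/np.tan(np.radians(c["fovy"]/2)); return dict(R=Rc,o=o,f=f,cx=c["cx"],cy=c["cy"],img=c["img"])
def ray(k,u,v,z):
    d=k["R"]@np.array([(u-k["cx"])/k["f"],(v-k["cy"])/k["f"],1]); return k["o"]+d*(z-k["o"][2])/d[2]
def proj(k,p):
    q=k["R"].T@(np.array(p)-k["o"]); return q[:2]/q[2]*k["f"]+[k["cx"],k["cy"]]
def save(k,name,crop=None,sc=1):
    im=cv2.cvtColor(k["img"],cv2.COLOR_RGB2BGR)
    if crop: x0,y0,x1,y1=crop; im=im[y0:y1,x0:x1]
    cv2.imwrite("pics/"+name,cv2.resize(im,None,fx=sc,fy=sc,interpolation=cv2.INTER_CUBIC))
def rel(p,yaw,s=None):
    """rows entry for target tool-down pose from current state"""
    s=s or state(); R0=R.from_euler("xyz",s["orientation"],degrees=True)
    R1=R.from_euler("xyz",[180,0,yaw],degrees=True)
    return np.round(R0.inv().apply(np.array(p)-s["tcp_pos"])/.25,4), np.round((R0.inv()*R1).as_rotvec(degrees=True)/90,4)
E
python3 - <<'E'
from h import *
k=cam("top"); save(k,"topc.png",(235,140,415,275),4.4)
for n,u,v,z in [("b1",267,263,.039),("b2",333,249,.039),("b3",387,248,.039),("handle",251,199,.104),("knob",300,182,.137),("back",372,180,.08),("can",393,155,.1),("bottle",440,178,.12),("bowl",122,230,.03)]:
    print(n,ray(k,u,v,z).round(3))
E
```

```text
b1 [0.431 0.058 0.039]
b2 [ 0.443 -0.119  0.039]
b3 [ 0.426 -0.259  0.039]
handle [0.592 0.075 0.104]
knob [ 0.609 -0.054  0.137]
back [ 0.604 -0.244  0.08 ]
can [ 0.657 -0.306  0.1  ]
bottle [ 0.574 -0.408  0.12 ]
bowl [0.574 0.429 0.03 ]
```

View pics/topc.png

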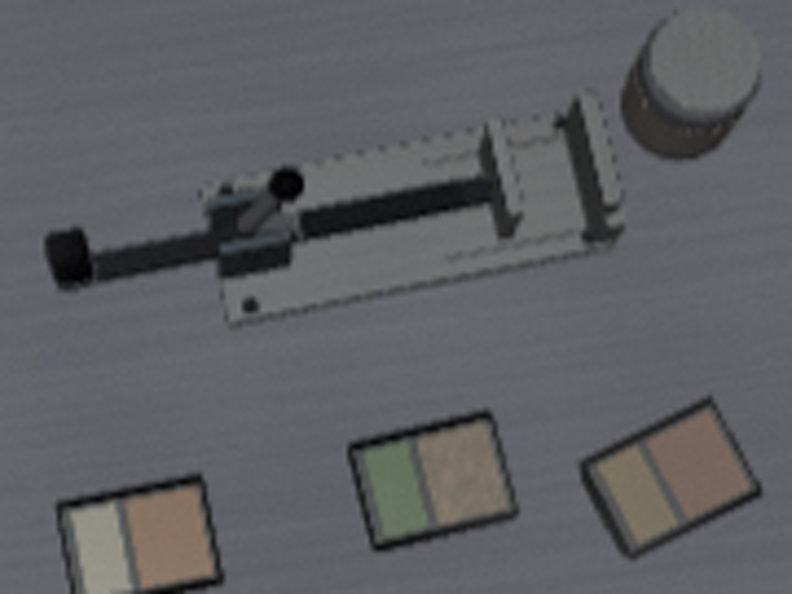

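Run:
```python
from h import *
print(rel([.5,-.10,.46],90))
```

```text
(array([-2.0297, -2.0972, -0.2215]), array([-7.00e-04,  3.00e-04,  8.11e-01]))
```

```bash
python3 -m handwheel '[[[-0.12,-0.12,-0.02],[0,0,0.1]],[[-0.25,-0.25,-0.05],[0,0,0.2]],[[-0.37,-0.37,-0.08],[0,0,0.3]],[[-0.5,-0.5,-0.11],[0,0,0.4]],[[-0.62,-0.62,-0.14],[0,0,0.5]],[[-0.75,-0.75,-0.17],[0,0,0.6]],[[-0.87,-0.87,-0.2],[0,0,0.7]],[[-1,-1,-0.22],[0,0,0.81]],[[-1,-1,-0.22],[0,0,0.81]]]'
python3 - <<'E'
from h import *
print(rel([.5,-.10,.46],90))
E
```

```text
clock: 1.32
tcp_pos: [0.3352, 0.2358, 0.4601]
orientation: [179.9, 0.0, 89.8]
wrist_force: [0.4, 0.5, -0.1]
finger_gap: 1.001
grip_force: 0.0
(array([-1.3405,  0.6642,  0.0015]), array([ 0.0008,  0.0001, -0.0025]))
```

```bash
python3 -m handwheel '[[[-0.22,0.11,0],[0,0,0]],[[-0.44,0.22,0],[0,0,0]],[[-0.66,0.33,0],[0,0,0]],[[-0.88,0.44,0],[0,0,0]],[[-1,0.5,0],[0,0,0]]]'
python3 -m handwheel '[[[-0.17,0.08,0],[0,0,0]],[[-0.34,0.164,0],[0,0,0]],[[-0.34,0.164,0],[0,0,0]],[[-0.34,0.164,0],[0,0,0]],[[-0.34,0.164,0],[0,0,0]]]'
python3 - <<'E'
from h import *
k=cam("wrist"); save(k,"w1.png"); print(state()["tcp_pos"])
E
```

```text
clock: 1.95
tcp_pos: [0.4604, -0.0135, 0.4593]
orientation: [-180.0, -0.0, 90.1]
wrist_force: [1.0, -0.3, -0.3]
finger_gap: 0.999
grip_force: 0.0
clock: 2.58
tcp_pos: [0.5004, -0.0955, 0.4597]
orientation: [-180.0, -0.0, 90.2]
wrist_force: [0.5, -0.3, -0.5]
finger_gap: 1.0
grip_force: 0.0
[ 0.50041861 -0.09563567  0.45978614]
```

View pics/w1.png

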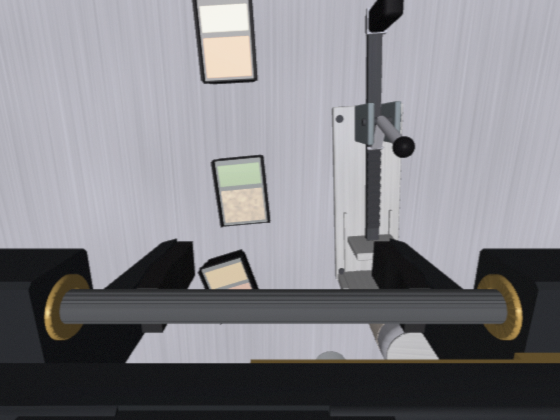

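Box1 is at (228,40), box2 at (241,190) and box3 is partly hidden by the gripper. The knob is at (403,147) and the jaw near (375,245). I'll shift to −y to see the bay.

```bash
python3 -m handwheel '[[[-0.2,0,0],[0,0,0]],[[-0.4,0,0],[0,0,0]],[[-0.6,0,0],[0,0,0]],[[-0.6,0,0],[0,0,0]],[[-0.6,0,0],[0,0,0]],[[-0.6,0,0],[0,0,0]]]'
python3 - <<'E'
from h import *
k=cam("wrist"); save(k,"w2.png",(160,0,480,240),2.5); s=state();print(s["tcp_pos"],s["orientation"])
E
```

```text
clock: 3.38
tcp_pos: [0.5011, -0.2455, 0.4599]
orientation: [180.0, -0.0, 90.2]
wrist_force: [0.1, -0.3, -0.4]
finger_gap: 1.001
grip_force: 0.0
[ 0.50109762 -0.2455529   0.459952  ] [1.79981682e+02 4.43646940e-04 9.02054466e+01]
```

View pics/w2.png

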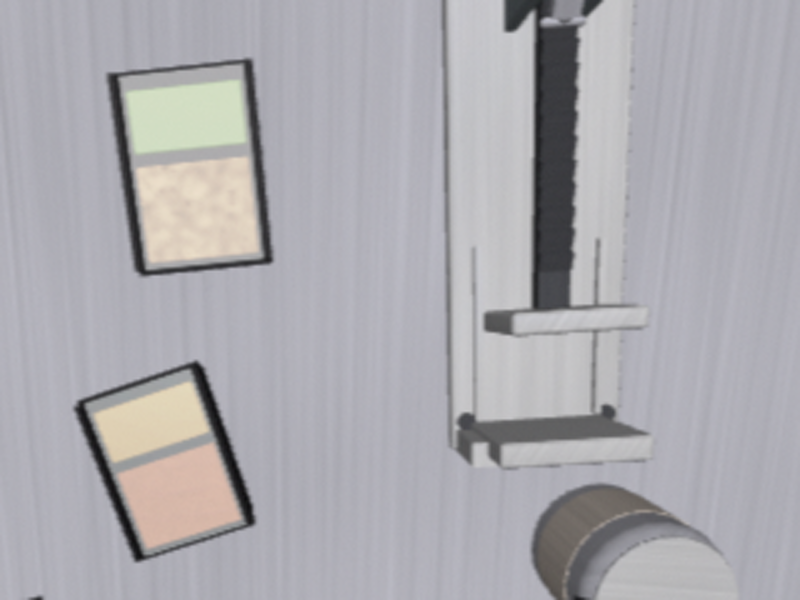

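The crop shows box2's lid corners at (110,75), (250,60), (270,262) and (142,273), and box3's at (78,405), (200,365), (252,523) and (138,559). The back plate top is at (498–650,430–466) and the jaw top at (513–648,307–335).

```bash
cat > fit.py <<'E'
from h import *
from scipy.optimize import least_squares
import json
def box(k,pts,z=.039):
    """lid corner pixels in cyclic order, first two the ends of a short side -> centre, yaw(long axis)"""
    P=np.array([ray(k,u,v,z)[:2] for u,v in pts]); c=P.mean(0); d=P[0]+P[1]-P[2]-P[3]
    return c.round(4), round(np.degrees(np.arctan2(d[1],d[0])),1), [round(np.linalg.norm(P[i]-P[i-1])*1e3) for i in range(4)]
E
python3 - <<'E'
from fit import *
k=cam("wrist"); cv=lambda p:(p[0]/2.5+160,p[1]/2.5)
print(box(k,[cv(p) for p in [(110,75),(250,60),(270,262),(142,273)]]))
print(box(k,[cv(p) for p in [(78,405),(200,365),(252,523),(138,559)]]))
obs=[((-45,35,70),(498,442)),((-45,-35,70),(648,432)),((-57,35,70),(503,466)),((-57,-35,70),(650,460)),((-60,45,0),(450,447)),
((None,30,70,10),(513,318)),((None,-30,70,10),(648,307)),((None,30,70,0),(513,335)),((None,-30,70,0),(648,328))]
def pts(p):
    x,y,th,g=p; o=[]
    for c,_ in obs:
        cx=c[0]/1e3 if c[0] is not None else g-.045+c[3]/1e3
        o.append([x+np.cos(th)*cx-np.sin(th)*c[1]/1e3,y+np.sin(th)*cx+np.cos(th)*c[1]/1e3,.012+c[2]/1e3])
    return np.array(o)
f=lambda p:np.ravel([(proj(k,a)-cv(b)) for a,(_,b) in zip(pts(p),obs)])
r=least_squares(f,[.6,-.19,1.57,.07],x_scale=.01,loss="soft_l1"); print(r.x.round(4),np.degrees(r.x[2]),f(r.x).reshape(-1,2).round(1).tolist())
x,y,th,g=r.x
W=lambda a,b,z:np.array([x+np.cos(th)*a-np.sin(th)*b,y+np.sin(th)*a+np.cos(th)*b,.012+z])
for n,a in [("hinge",(.165,0,.057)),("knob",(.137,0,.127)),("backmid",(-.051,0,.07))]: print(n,W(*a).round(4),proj(k,W(*a)).round())
k["o"][1]+=.15
print("knob in w1",proj(k,W(.137,0,.127)))
t=cam("top"); print("top handle ray",ray(t,251,199,.104))
print([[(proj(t,W(a,b,0))-[235,140])*4.4] for a,b in [(-.06,.045),(.185,.045),(.185,-.045)]])
E
```

```text
(array([ 0.4496, -0.1219]), np.float64(96.1), [86, 64, 87, 62])
(array([ 0.4318, -0.2616]), np.float64(107.3), [85, 65, 85, 63])
[ 0.6219 -0.1943  1.6247  0.0457] 93.09053540732063 [[0.1, -0.5], [2.3, 0.4], [-2.1, 0.3], [0.8, -0.3], [-0.2, 0.1], [-0.8, -1.8], [0.7, -0.3], [-0.9, 0.8], [0.2, 0.8]]
hinge [ 0.613  -0.0296  0.069 ] [394. -35.]
knob [ 0.6145 -0.0575  0.139 ] [421. -36.]
backmid [ 0.6246 -0.2453  0.082 ] [390. 180.]
knob in w1 [402.76743675 150.98982067]
top handle ray [0.59156383 0.07492407 0.104     ]
[[array([612.76337309, 238.86142556])], [array([225.55188896, 313.8464306 ])], [array([197.73136792, 175.85512075])]]
```

Run:
```python
from h import *
print(rel([.6165,-.0945,.345],93.1))
```

```text
(array([0.6042, 0.4635, 0.4599]), array([ 0.0002,  0.0001, -0.0324]))
```

```bash
python3 -m handwheel '[[[0.15,0.115,0.115],[0,0,-0.032]],[[0.3,0.23,0.23],[0,0,-0.032]],[[0.45,0.345,0.345],[0,0,-0.032]],[[0.604,0.463,0.46],[0,0,-0.032]],[[0.604,0.463,0.55],[0,0,-0.032]],[[0.604,0.463,0.676],[0,0,-0.032]],[[0.604,0.463,0.676],[0,0,-0.032]],[[0.604,0.463,0.676],[0,0,-0.032]]]' 1 20
python3 - <<'E'
from h import *
s=state();print(s["tcp_pos"],rel([.6165,-.0945,.291],93.1))
k=cam("wrist"); save(k,"w3.png")
E
```

```text
clock: 4.53
tcp_pos: [0.6168, -0.0958, 0.292]
orientation: [179.9, 0.0, 93.0]
wrist_force: [0.1, -0.3, 0.3]
finger_gap: 0.12
grip_force: 0.0
[ 0.61680199 -0.09576816  0.29195567] (array([ 0.0051, -0.0009,  0.0038]), array([ 0.0008,  0.0003, -0.0012]))
```

View pics/w3.png

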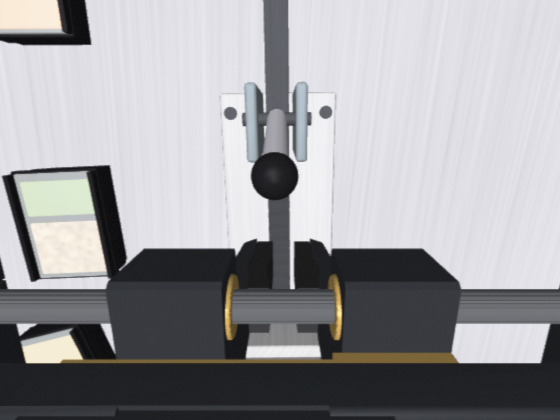

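The knob at (274,176) is straight ahead of the closing fingers, so I'll push it.

```bash
python3 -m handwheel '[[[0,0,0],[0,0,0]],[[0.04,0,0],[0,0,0]],[[0.08,0,0],[0,0,0]],[[0.12,0,0],[0,0,0]],[[0.16,0,0],[0,0,0]],[[0.2,0,0],[0,0,0]],[[0.24,0,0],[0,0,0]],[[0.28,0,0],[0,0,0]],[[0.3,0,0],[0,0,0]],[[0.3,0,0],[0,0,0]],[[0.2,0,0],[0,0,0]],[[0.1,0,-0.05],[0,0,0]],[[0.1,0,-0.2],[0,0,0]],[[0.1,0,-0.4],[0,0,0]],[[0.1,0,-0.4],[0,0,0]]]'
python3 - <<'E'
from h import *
k=cam("wrist"); save(k,"w4.png"); s=state();print(s["tcp_pos"],s["orientation"])
E
```

```text
clock: 6.45
tcp_pos: [0.6164, -0.0718, 0.3961]
orientation: [179.5, 0.2, 92.9]
wrist_force: [0.7, -1.2, 0.7]
finger_gap: 0.004
grip_force: 0.0
[ 0.61564363 -0.07144472  0.39321929] [1.79739750e+02 1.04353985e-01 9.29435414e+01]
```

View pics/w4.png

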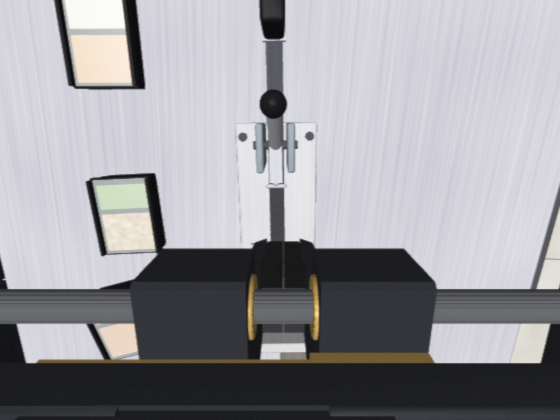

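The pawl is up, with the knob now at (273,104) beyond the hinge. The lower inner edge of the handle is at (272,38).

Run:
```python
from h import *
k=cam("wrist"); 
th=np.radians(93.1); b=np.array([.6219,-.1943]); A=np.array([[np.cos(th),np.sin(th)],[-np.sin(th),np.cos(th)]])
C=lambda p:(A@(p[:2]-b)).round(4)
for u,v,z in [(273,38,.03),(262,38,.03),(285,38,.03),(273,22,.104),(273,104,.136),(238,124,.012),(317,124,.012),(238,240,.012),(316,240,.012)]: print(u,v,C(ray(k,u,v,z)),ray(k,u,v,z).round(4))
```

```text
273 38 [0.2649 0.0054] [0.6022 0.0699 0.03  ]
262 38 [0.2649 0.0161] [0.5915 0.0693 0.03  ]
285 38 [ 0.2649 -0.0063] [0.6139 0.0705 0.03  ]
273 22 [0.2592 0.0036] [0.6043 0.0643 0.104 ]
273 104 [0.1988 0.0035] [0.6077 0.004  0.136 ]
238 124 [0.1837 0.0449] [ 0.5671 -0.0133  0.012 ]
317 124 [ 0.1834 -0.0414] [ 0.6533 -0.0089  0.012 ]
238 240 [0.0486 0.0502] [ 0.5692 -0.1485  0.012 ]
316 240 [ 0.0482 -0.0436] [ 0.6628 -0.1438  0.012 ]
```

Run:
```python
from h import *
print(rel([.6024,.082,.229],94))
```

```text
(array([ 0.615 , -0.0198,  0.6481]), array([ 0.0006,  0.0003, -0.0117]))
```

```bash
python3 -m handwheel '[[[0.2,-0.007,0],[0,0,-0.012]],[[0.4,-0.014,0],[0,0,-0.012]],[[0.615,-0.02,0],[0,0,-0.012]],[[0.615,-0.02,0.05],[0,0,-0.012]],[[0.615,-0.02,0.2],[0,0,-0.012]],[[0.615,-0.02,0.35],[0,0,-0.012]],[[0.615,-0.02,0.5],[0,0,-0.012]],[[0.615,-0.02,0.6],[0,0,-0.012]],[[0.615,-0.02,0.645],[0,0,-0.012]],[[0.615,-0.02,0.645],[0,0,-0.012]]]' 0
python3 -m handwheel '[[[0,0,0],[0,0,0]],[[0,0,0],[0,0,0]],[[0,0,0],[0,0,0]],[[0,0,0],[0,0,0]],[[0,0,0],[0,0,0]],[[0,0,0],[0,0,0]],[[0,0,0],[0,0,0]],[[0,0,0],[0,0,0]]]' 1 25
```

```text
clock: 7.8
tcp_pos: [0.6016, 0.0818, 0.2281]
orientation: [-179.8, -0.0, 94.0]
wrist_force: [-0.4, 0.2, 0.6]
finger_gap: 0.999
grip_force: 0.0
clock: 8.8
tcp_pos: [0.6024, 0.0824, 0.2295]
orientation: [180.0, -0.0, 94.0]
wrist_force: [3.2, 0.6, -2.1]
finger_gap: 0.222
grip_force: 25.0
```

```bash
python3 -m handwheel '[[[0.04,0,0],[0,0,0]],[[0.08,0,0],[0,0,0]],[[0.13,0,0],[0,0,0]],[[0.18,0,0],[0,0,0]],[[0.23,0,0],[0,0,0]],[[0.28,0,0],[0,0,0]],[[0.33,0,0],[0,0,0]],[[0.37,0,0],[0,0,0]],[[0.39,0,0],[0,0,0]],[[0.396,0,0],[0,0,0]],[[0.396,0,0],[0,0,0]],[[0.396,0,0],[0,0,0]]]'
```

```text
clock: 10.3
tcp_pos: [0.5959, 0.1805, 0.2295]
orientation: [179.9, 0.1, 94.0]
wrist_force: [6.0, -6.9, -5.3]
finger_gap: 0.226
grip_force: 25.0
```

```bash
python3 -m handwheel '[[[0,0,0],[0,0,0]],[[0,0,0],[0,0,0]],[[0,0,0],[0,0,0]],[[0,0,0],[0,0,0]],[[0,0,-0.1],[0,0,0]],[[0,0,-0.3],[0,0,0]],[[0,0,-0.5],[0,0,0]],[[0,0,-0.7],[0,0,0]],[[0,0,-0.92],[0,0,0]],[[-0.2,0,-0.92],[0,0,0]],[[-0.4,0,-0.92],[0,0,0]],[[-0.6,0,-0.92],[0,0,0]],[[-0.8,-0.1,-0.92],[0,0,0]],[[-1,-0.2,-0.92],[0,0,0]],[[-1,-0.2,-0.92],[0,0,0]]]' 0
python3 - <<'E'
from h import *
print(rel([.53,-.24,.46],94))
E
```

```text
clock: 12.18
tcp_pos: [0.5619, -0.0747, 0.4596]
orientation: [-180.0, 0.0, 93.8]
wrist_force: [0.6, 0.5, 0.3]
finger_gap: 0.997
grip_force: 0.0
(array([-0.6513, -0.1708, -0.0014]), array([-0.0002,  0.0003, -0.0026]))
```

```bash
python3 - <<'E'
from h import *
s=state();print(s["tcp_pos"],s["orientation"])
k=cam("wrist"); save(k,"w5a.png",(0,0,560,250),1)
E
python3 -m handwheel '[[[-0.2,-0.06,0],[0,0,0]],[[-0.4,-0.12,0],[0,0,0]],[[-0.6,-0.17,0],[0,0,0]],[[-0.65,-0.17,0],[0,0,0]],[[-0.65,-0.17,0],[0,0,0]],[[-0.65,-0.17,0],[0,0,0]]]'
python3 - <<'E'
from h import *
s=state();print(s["tcp_pos"],s["orientation"])
k=cam("wrist"); save(k,"w5b.png",(0,0,560,250),1)
a=cv2.imread("pics/w5a.png");b=cv2.imread("pics/w5b.png"); cv2.imwrite("pics/w5.png",cv2.resize(np.vstack([a[:,60:460],b[:,60:460]])[:500],None,fx=1.2,fy=1.2,interpolation=cv2.INTER_CUBIC))
E
```

```text
[ 0.56190095 -0.07471213  0.45955371] [-1.79981049e+02  2.81383350e-02  9.37670064e+01]
clock: 12.98
tcp_pos: [0.5327, -0.2351, 0.4594]
orientation: [180.0, -0.0, 94.2]
wrist_force: [0.5, 0.6, -0.5]
finger_gap: 1.002
grip_force: 0.0
[ 0.53269187 -0.23506988  0.45938058] [ 1.79995373e+02 -4.58187209e-02  9.41733091e+01]
```

View pics/w5.png

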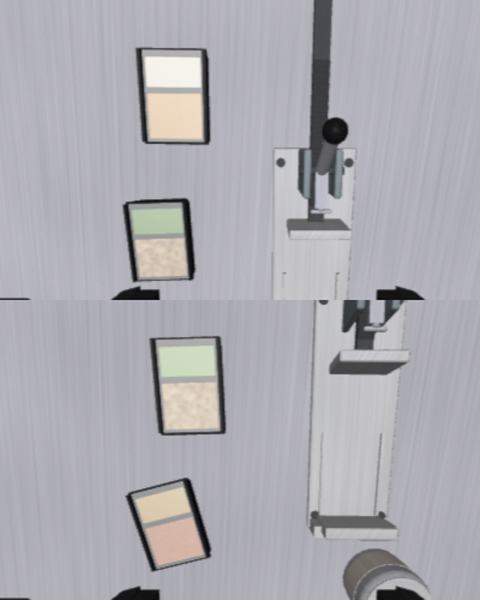

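Box1's lid spans (137,48)–(210,143) in the upper half, and box2 and box3 are unmoved. The jaw is open at (370,355) and the pawl is up. Next I'll refine the clamp pose numerically from edge profiles.

```bash
cat >> fit.py <<'E'
TH=np.radians(94.0); B=np.array([.6217,-.1943])
def W(a,b,z,th=None,bb=None):
    th=TH if th is None else th; bb=B if bb is None else bb
    return np.array([bb[0]+np.cos(th)*a-np.sin(th)*b,bb[1]+np.sin(th)*a+np.cos(th)*b,.012+z])
def prof(k,ps):
    uv=np.array([proj(k,p) for p in ps],np.float32)
    return cv2.remap(cv2.GaussianBlur(k["img"].astype(np.float32),(3,3),0),uv[:,0][None],uv[:,1][None],cv2.INTER_LINEAR)[0]
E
python3 - <<'E'
from fit import *
k=cam("wrist")
ys=np.arange(-.060,.0601,.0005)
for x in [-.02,0,.02,.04,.06,.08]:
    p=prof(k,[W(x,y,0) for y in ys]); d=p[:,2]-p[:,0]; g=np.gradient(cv2.GaussianBlur(d[None],(9,1),0)[0])
    m1=ys[ys<-.03][np.argmin(g[ys<-.03])]; q=ys>.03; m2=ys[q][np.argmax(g[q])]
    print(x,m1.round(4),m2.round(4))
xs=np.arange(-.075,-.02,.001)
for y in (-.02,0,.02): print(y,[int(v) for v in prof(k,[W(x,y,.07) for x in xs]).mean(1)])
E
```

```text
-0.02 -0.0445 0.0455
0 -0.045 0.046
0.02 -0.0455 0.0455
0.04 -0.045 0.0455
0.06 -0.045 0.046
0.08 -0.0455 0.045
-0.02 [105, 105, 104, 103, 102, 100, 99, 100, 113, 139, 161, 173, 176, 176, 176, 175, 169, 159, 156, 164, 178, 185, 187, 189, 190, 191, 191, 189, 176, 152, 126, 107, 98, 97, 97, 96, 96, 101, 109, 113, 107, 100, 102, 116, 137, 158, 174, 182, 184, 184, 184, 184, 184, 183, 183]
0 [103, 101, 99, 97, 99, 107, 123, 145, 164, 173, 175, 176, 176, 176, 176, 176, 176, 176, 176, 179, 184, 188, 189, 190, 191, 192, 192, 189, 179, 156, 128, 107, 98, 96, 96, 96, 95, 95, 95, 96, 104, 125, 158, 181, 191, 193, 194, 194, 194, 194, 194, 194, 194, 194, 195]
0.02 [179, 179, 179, 178, 178, 178, 178, 179, 179, 179, 178, 178, 178, 178, 178, 178, 178, 174, 171, 173, 180, 187, 187, 188, 188, 190, 191, 190, 184, 161, 129, 107, 97, 96, 96, 95, 95, 95, 95, 97, 104, 124, 156, 179, 186, 188, 188, 188, 189, 189, 189, 189, 189, 190, 190]
```

```bash
cat >> fit.py <<'E'
def lid(k,guess,z=.034):
    """centre, long-axis yaw (near 90) and size of the bright lid panel round a guessed world xy"""
    g=cv2.cvtColor(k["img"],cv2.COLOR_RGB2GRAY); m=(g>85).astype(np.uint8)
    n,l=cv2.connectedComponents(m,connectivity=4); out=[]
    u,v=proj(k,[*guess,z]).round().astype(int); mask=np.zeros_like(m)
    w=np.unique(l[v-12:v+13,u-12:u+13]); 
    for i in w:
        if i and (l==i).sum()<8000: mask|=(l==i).astype(np.uint8)
    mask=cv2.morphologyEx(mask,cv2.MORPH_CLOSE,np.ones((7,7)))
    c=max(cv2.findContours(mask,cv2.RETR_EXTERNAL,cv2.CHAIN_APPROX_NONE)[0],key=cv2.contourArea)[:,0]
    P=np.array([ray(k,a,b,z)[:2] for a,b in c],np.float32)*1000
    (cx,cy),(a,b),ang=cv2.minAreaRect(P); ang=ang if a>b else ang+90
    return (round(cx/1e3,4),round(cy/1e3,4)),round((ang)%180,1),(round(a,1),round(b,1))
E
python3 - <<'E'
from fit import *
k=cam("wrist")
for g in [(.4496,-.1219),(.4318,-.2616)]: print(lid(k,g))
E
```

```text
Traceback (most recent call last):
  File "fit.py", line 24, in lid
    c=max(cv2.findContours(mask,cv2.RETR_EXTERNAL,cv2.CHAIN_APPROX_NONE)[0],key=cv2.contourArea)[:,0]
      ~~~^^^^^^^^^^^^^^^^^^^^^^^^^^^^^^^^^^^^^^^^^^^^^^^^^^^^^^^^^^^^^^^^^^^^^^^^^^^^^^^^^^^^^^^
ValueError: max() iterable argument is empty
```

```bash
sed -i 's/def lid(k,guess,z=.034):/def lid(k,guess,z=.034,t=150):/; s/g>85/g>t/' fit.py
python3 - <<'E'
from fit import *
k=cam("wrist")
for g in [(.4496,-.1219),(.4318,-.2616)]:
  for t in (100,120,140,160):
    try: print(t,lid(k,g,t=t))
    except Exception as e: print(t,"x")
E
```

```text
100 ((0.4483, -0.1203), 95.6, (58.1, 85.5))
120 ((0.4483, -0.1203), 95.6, (57.5, 85.1))
140 ((0.4483, -0.1203), 95.5, (56.2, 84.8))
160 ((0.4484, -0.1202), 95.7, (55.5, 84.1))
100 ((0.43, -0.2618), 108.3, (57.3, 85.3))
120 ((0.4301, -0.2618), 108.4, (56.5, 85.0))
140 ((0.4301, -0.2616), 108.2, (55.1, 84.3))
160 ((0.4305, -0.2618), 108.6, (54.3, 78.5))
```

Run:
```python
from fit import *
print(rel([.430,-.2617,.178],108.3))
```

```text
(array([-0.0744, -0.4162,  1.1263]), array([ 1.000e-04, -0.000e+00, -1.572e-01]))
```

```bash
python3 -m handwheel '[[[-0.03,-0.2,0.1],[0,0,-0.08]],[[-0.074,-0.416,0.2],[0,0,-0.157]],[[-0.074,-0.416,0.4],[0,0,-0.157]],[[-0.074,-0.416,0.6],[0,0,-0.157]],[[-0.074,-0.416,0.8],[0,0,-0.157]],[[-0.074,-0.416,0.9],[0,0,-0.157]],[[-0.074,-0.416,0.95],[0,0,-0.157]],[[-0.074,-0.416,0.95],[0,0,-0.157]]]'
python3 - <<'E'
from fit import *
print(rel([.430,-.2617,.178],108.3))
E
```

```text
clock: 14.18
tcp_pos: [0.4297, -0.2624, 0.2218]
orientation: [-180.0, -0.0, 108.2]
wrist_force: [0.4, -0.5, 0.3]
finger_gap: 0.998
grip_force: 0.0
(array([0.0022, 0.0021, 0.1752]), array([-0.0002, -0.0005, -0.0011]))
```

Descend, close, then lift.

```bash
python3 -m handwheel '[[[0,0.002,0.1],[0,0,0]],[[0.002,0.002,0.17],[0,0,0]],[[0.002,0.002,0.175],[0,0,0]],[[0.002,0.002,0.175],[0,0,0]]]'
python3 -m handwheel '[[[0,0,0],[0,0,0]],[[0,0,0],[0,0,0]],[[0,0,0],[0,0,0]],[[0,0,0],[0,0,0]],[[0,0,0],[0,0,0]],[[0,0,-0.05],[0,0,0]],[[0,0,-0.2],[0,0,0]],[[0,0,-0.4],[0,0,0]],[[0,0,-0.56],[0,0,0]],[[0,0,-0.56],[0,0,0]]]' 1 30
python3 - <<'E'
from fit import *
print(rel([*W(.002,0,0)[:2],.32],94))
E
```

```text
clock: 14.68
tcp_pos: [0.4302, -0.2623, 0.1788]
orientation: [180.0, 0.0, 108.2]
wrist_force: [-0.3, 0.1, 0.6]
finger_gap: 0.999
grip_force: 0.0
clock: 15.92
tcp_pos: [0.4309, -0.2628, 0.3221]
orientation: [179.8, 0.4, 108.2]
wrist_force: [-0.5, -0.9, -2.1]
finger_gap: 0.746
grip_force: 30.0
(array([0.0297, 0.8126, 0.0109]), array([0.0028, 0.0039, 0.1577]))
```

```bash
python3 -m handwheel '[[[0,0.16,0],[0,0,0.04]],[[0.01,0.32,0],[0,0,0.08]],[[0.02,0.48,0],[0,0,0.12]],[[0.03,0.64,0],[0,0,0.158]],[[0.03,0.81,0],[0.003,0.004,0.158]],[[0.03,0.813,0.15],[0.003,0.004,0.158]],[[0.03,0.813,0.3],[0.003,0.004,0.158]],[[0.03,0.813,0.4],[0.003,0.004,0.158]],[[0.03,0.813,0.4],[0.003,0.004,0.158]],[[0.03,0.813,0.4],[0.003,0.004,0.158]]]'
python3 - <<'E'
from fit import *
k=cam("wrist"); save(k,"w6.png")
s=state();print(s["tcp_pos"],s["orientation"],s["finger_gap"],rel([*W(.002,0,0)[:2],.1925],94))
E
```

```text
clock: 17.18
tcp_pos: [0.6208, -0.1915, 0.2184]
orientation: [-179.7, -0.3, 94.0]
wrist_force: [0.2, -0.3, -1.1]
finger_gap: 0.744
grip_force: 30.0
[ 0.62107418 -0.19168704  0.21920509] [-179.76145616   -0.28130197   93.96035337] 0.7444359879964012 (array([-0.0031,  0.0022,  0.1068]), array([-0.0026, -0.0031, -0.0004]))
```

View pics/w6.png

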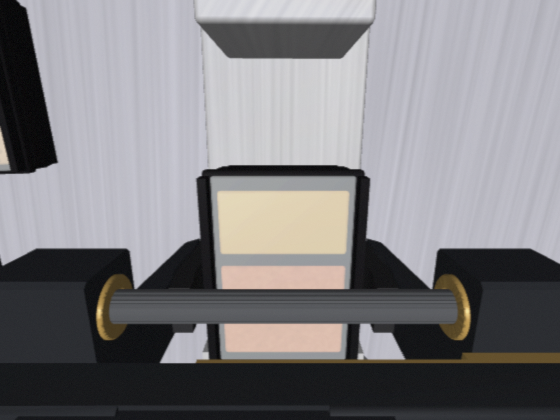

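Box3 is held square, with its lid's far edge at row ~176, and it is centred over the bay. Lowering it.

```bash
python3 -m handwheel '[[[0,0.002,0.03],[0,0,0]],[[-0.003,0.002,0.06],[-0.003,-0.003,0]],[[-0.003,0.002,0.09],[-0.003,-0.003,0]],[[-0.003,0.002,0.107],[-0.003,-0.003,0]],[[-0.003,0.002,0.11],[-0.003,-0.003,0]],[[-0.003,0.002,0.11],[-0.003,-0.003,0]]]'
python3 - <<'E'
from fit import *
s=state(); k=cam("wrist"); k["o"]  # lid front edge by profile along tool x
xs=np.arange(.02,.07,.001); p=prof(k,[W(.002+x,.012,s["tcp_pos"][2]-.1788-.012+.034) for x in xs]).mean(1)
print(s["tcp_pos"],s["wrist_force"]); print(dict(zip((xs*1e3).round().astype(int).tolist(),p.astype(int).tolist())))
E
```

```text
clock: 17.98
tcp_pos: [0.6211, -0.1921, 0.1907]
orientation: [-180.0, -0.0, 94.0]
wrist_force: [1.1, 0.2, -1.4]
finger_gap: 0.746
grip_force: 30.0
[ 0.6211098  -0.19205893  0.19071373] [ 1.09553469  0.21301069 -1.4028986 ]
{20: 204, 21: 203, 22: 204, 23: 205, 24: 205, 25: 205, 26: 206, 27: 206, 28: 207, 29: 207, 30: 207, 31: 207, 32: 207, 33: 208, 34: 208, 35: 208, 36: 208, 37: 207, 38: 195, 39: 163, 40: 161, 41: 161, 42: 162, 43: 161, 44: 130, 45: 42, 46: 25, 47: 15, 48: 23, 49: 172, 50: 202, 51: 201, 52: 201, 53: 201, 54: 201, 55: 201, 56: 201, 57: 201, 58: 201, 59: 201, 60: 201, 61: 202, 62: 201, 63: 202, 64: 201, 65: 202, 66: 201, 67: 201, 68: 201, 69: 201}
```

```bash
python3 -m handwheel '[[[0,0,0.003],[0,0,0]],[[0,0,0.003],[0,0,0]],[[0,0,0.003],[0,0,0]],[[0,0,0.003],[0,0,0]],[[0,0,0.003],[0,0,0]],[[0,0,-0.1],[0,0,0]],[[0,0,-0.3],[0,0,0]],[[0,0,-0.5],[0,0,0]],[[0,0,-0.7],[0,0,0]],[[-0.1,-0.2,-0.9],[0,0,0]],[[-0.19,-0.4,-1],[0,0,0]],[[-0.19,-0.4,-1],[0,0,0]],[[-0.19,-0.4,-1],[0,0,0]]]' 0
python3 - <<'E'
from fit import *
s=state(); k=cam("wrist"); print(s["tcp_pos"],s["orientation"])
np.save("k.npy",k,allow_pickle=True)
b=lid(k,(.4484,-.1203),t=110); print(b, rel([*b[0],.1788],b[1]))
c=W(0,0,.034)[:2]
try: print("placed",lid(k,c,z=.046,t=110), c, "bay",c)
except Exception as e: print(e)
E
```

```text
clock: 19.65
tcp_pos: [0.5246, -0.2467, 0.4409]
orientation: [180.0, -0.0, 93.9]
wrist_force: [-0.6, -1.2, 0.1]
finger_gap: 1.001
grip_force: 0.0
[ 0.52460461 -0.24673043  0.44091979] [ 1.79991173e+02 -4.39289740e-02  9.38926722e+01]
((0.4483, -0.1203), 95.6, (57.8, 85.2)) (array([ 0.5221, -0.2706,  1.0463]), array([-0.0006, -0.0011, -0.0183]))
placed ((0.6226, -0.1909), 94.0, (56.8, 85.0)) [ 0.6217 -0.1943] bay [ 0.6217 -0.1943]
```

```bash
python3 -m handwheel '[[[0.17,-0.09,0.1],[0,0,-0.018]],[[0.34,-0.18,0.2],[0,0,-0.018]],[[0.522,-0.271,0.3],[0,0,-0.018]],[[0.522,-0.271,0.5],[0,0,-0.018]],[[0.522,-0.271,0.7],[0,0,-0.018]],[[0.522,-0.271,0.85],[0,0,-0.018]],[[0.522,-0.271,0.9],[0,0,-0.018]],[[0.522,-0.271,0.9],[0,0,-0.018]]]'
python3 - <<'E'
from fit import *
print(rel([.4483,-.1203,.1788],95.6))
E
```

```text
clock: 20.7
tcp_pos: [0.4481, -0.1203, 0.2151]
orientation: [-179.8, -0.1, 95.6]
wrist_force: [0.2, 0.0, 0.4]
finger_gap: 1.001
grip_force: 0.0
(array([-0.0004,  0.0011,  0.1451]), array([-0.0017, -0.0016,  0.0004]))
```

```bash
python3 -m handwheel '[[[0,0.001,0.08],[0,0,0]],[[0,0.001,0.14],[-0.001,-0.001,0]],[[0,0.001,0.146],[-0.001,-0.001,0]],[[0,0.001,0.146],[-0.001,-0.001,0]]]'
python3 -m handwheel '[[[0,0,0],[0,0,0]],[[0,0,0],[0,0,0]],[[0,0,0],[0,0,0]],[[0,0,0],[0,0,0]],[[0,0,0],[0,0,0]],[[0,0,-0.05],[0,0,0]],[[0,0,-0.2],[0,0,0]],[[0,0,-0.4],[0,0,0]],[[0,0,-0.56],[0,0,0]],[[0,0,-0.56],[0,0,0]]]' 1 30
python3 - <<'E'
from fit import *
print(rel([*W(.002,0,0)[:2],.32],94))
E
```

```text
clock: 21.2
tcp_pos: [0.4486, -0.1209, 0.18]
orientation: [179.9, 0.1, 95.6]
wrist_force: [-0.8, 0.3, 0.5]
finger_gap: 1.001
grip_force: 0.0
clock: 22.45
tcp_pos: [0.4492, -0.1212, 0.3231]
orientation: [179.6, 0.3, 95.6]
wrist_force: [0.0, 0.2, -1.8]
finger_gap: 0.749
grip_force: 30.0
(array([-0.3502,  0.6583,  0.0191]), array([0.0047, 0.0031, 0.0177]))
```

```bash
python3 -m handwheel '[[[-0.09,0.165,0],[0,0,0.01]],[[-0.18,0.33,0],[0,0,0.018]],[[-0.27,0.5,0],[0,0,0.018]],[[-0.35,0.658,0],[0.002,0.002,0.018]],[[-0.35,0.658,0.05],[0.002,0.002,0.018]],[[-0.35,0.658,0.15],[0.002,0.002,0.018]],[[-0.35,0.658,0.25],[0.002,0.002,0.018]],[[-0.35,0.658,0.25],[0.002,0.002,0.018]],[[-0.35,0.658,0.25],[0.002,0.002,0.018]]]'
python3 - <<'E'
from fit import *
s=state(); k=cam("wrist")
xs=np.arange(.036,.056,.001); p=prof(k,[W(.002+x,.012,s["tcp_pos"][2]-.1795-.012+.034) for x in xs]).mean(1)
print(s["tcp_pos"],s["orientation"],s["finger_gap"],rel([*W(.002,0,0)[:2],.2255],94)); print(dict(zip((xs*1e3).round().astype(int).tolist(),p.astype(int).tolist())))
E
```

```text
clock: 23.58
tcp_pos: [0.62, -0.1916, 0.2571]
orientation: [-179.8, -0.2, 94.0]
wrist_force: [-0.3, 0.5, -1.3]
finger_gap: 0.742
grip_force: 30.0
[ 0.61999797 -0.19162498  0.25711865] [-1.79834603e+02 -1.63234729e-01  9.39674230e+01] 0.7415084608678222 (array([-0.0025,  0.0047,  0.1297]), array([-0.0009, -0.0013, -0.0004]))
{36: 194, 37: 195, 38: 195, 39: 185, 40: 166, 41: 164, 42: 164, 43: 164, 44: 163, 45: 136, 46: 44, 47: 25, 48: 15, 49: 23, 50: 143, 51: 163, 52: 71, 53: 33, 54: 181, 55: 209, 56: 210}
```

```bash
python3 -m handwheel '[[[-0.004,0.004,0.03],[0,0,0]],[[-0.006,0.005,0.06],[-0.001,-0.001,0]],[[-0.006,0.005,0.09],[-0.001,-0.001,0]],[[-0.006,0.005,0.11],[-0.001,-0.001,0]],[[-0.006,0.005,0.125],[-0.001,-0.001,0]],[[-0.006,0.005,0.13],[-0.001,-0.001,0]],[[-0.006,0.005,0.13],[-0.001,-0.001,0]],[[-0.006,0.005,0.13],[-0.001,-0.001,0]]]'
```

```text
clock: 24.62
tcp_pos: [0.6217, -0.1931, 0.2258]
orientation: [-179.9, -0.0, 94.0]
wrist_force: [-5.4, 1.4, 6.8]
finger_gap: 0.745
grip_force: 30.0
```

```bash
python3 -m handwheel '[[[0,0,0],[0,0,0]],[[0,0,0],[0,0,0]],[[0,0,0],[0,0,0]],[[0,0,0],[0,0,0]],[[0,0,0],[0,0,0]],[[0,0,-0.1],[0,0,0]],[[0,0,-0.3],[0,0,0]],[[0,0,-0.5],[0,0,0]],[[0,0,-0.7],[0,0,0]],[[0.1,-0.2,-0.9],[0,0,0]],[[0.2,-0.4,-0.9],[0,0,0]],[[0.2,-0.4,-0.9],[0,0,0]],[[0.2,-0.4,-0.9],[0,0,0]]]' 0
python3 - <<'E'
from fit import *
s=state(); k=cam("wrist"); print(s["tcp_pos"],s["orientation"]); save(k,"w7.png")
E
```

```text
clock: 26.25
tcp_pos: [0.5188, -0.1505, 0.4503]
orientation: [180.0, 0.0, 94.0]
wrist_force: [-0.5, -0.7, 0.4]
finger_gap: 0.999
grip_force: 0.0
[ 0.51880318 -0.1504918   0.45031436] [1.79955091e+02 2.27210321e-03 9.39593752e+01]
```

View pics/w7.png

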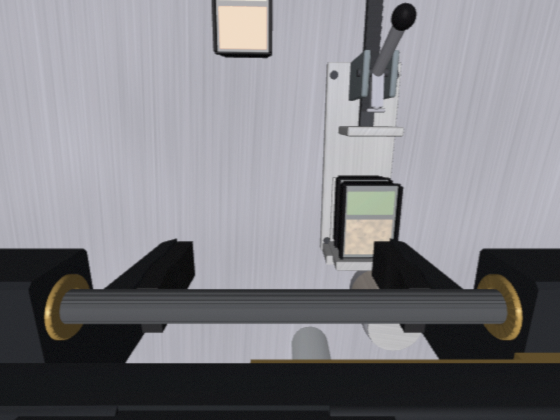

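Two boxes are nested in the bay at (370,218). Box1 at (243,25) is cut off by the frame, so I'll measure the stack and move to see it.

```bash
python3 - <<'E'
from fit import *
k=cam("wrist"); print(lid(k,W(.004,0,0)[:2],z=.080,t=110),W(.003,0,0))
E
python3 -m handwheel '[[[0.2,0,0],[0,0,0]],[[0.4,0,0],[0,0,0]],[[0.6,-0.1,0],[0,0,0]],[[0.6,-0.1,0],[0,0,0]],[[0.6,-0.1,0],[0,0,0]]]'
python3 - <<'E'
from fit import *
k=cam("wrist"); b=lid(k,(.436,.055),t=110); print(b,state()["tcp_pos"],rel([*b[0],.1788],b[1]))
E
```

```text
((0.6231, -0.1914), 94.0, (56.6, 84.2)) [ 0.62149073 -0.19130731  0.012     ]
clock: 26.98
tcp_pos: [0.4844, -0.003, 0.4498]
orientation: [-180.0, -0.0, 94.0]
wrist_force: [0.7, 0.3, 0.7]
finger_gap: 1.004
grip_force: 0.0
((0.4634, 0.0298), 93.1, (57.9, 85.2)) [ 0.48438546 -0.00341529  0.44979371] (array([ 0.1378, -0.0739,  1.0841]), array([-0.0004, -0.0003,  0.0092]))
```

```bash
python3 -m handwheel '[[[0.07,-0.037,0.2],[0,0,0.009]],[[0.138,-0.074,0.4],[0,0,0.009]],[[0.138,-0.074,0.6],[0,0,0.009]],[[0.138,-0.074,0.8],[0,0,0.009]],[[0.138,-0.074,0.9],[0,0,0.009]],[[0.138,-0.074,0.95],[0,0,0.009]],[[0.138,-0.074,0.95],[0,0,0.009]]]'
python3 - <<'E'
from fit import *
k=cam("wrist"); s=state(); print(rel([.4634,.0298,.1788],93.1)); save(k,"w8.png")
E
```

```text
clock: 27.9
tcp_pos: [0.4627, 0.0301, 0.2119]
orientation: [-179.9, -0.1, 93.1]
wrist_force: [-0.3, -0.1, 0.3]
finger_gap: 0.998
grip_force: 0.0
(array([-0.0019,  0.0015,  0.1359]), array([-0.0002, -0.0005,  0.    ]))
```

View pics/w8.png

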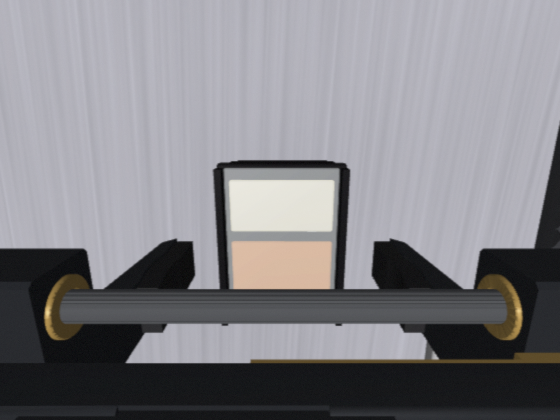

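Box1 (far edge at row ~163) lies centred and square between the fingers. Grasping it.

```bash
python3 -m handwheel '[[[-0.001,0.001,0.07],[0,0,0]],[[-0.002,0.001,0.13],[0,0,0]],[[-0.002,0.001,0.136],[0,0,0]],[[-0.002,0.001,0.136],[0,0,0]]]'
python3 -m handwheel '[[[0,0,0],[0,0,0]],[[0,0,0],[0,0,0]],[[0,0,0],[0,0,0]],[[0,0,0],[0,0,0]],[[0,0,0],[0,0,0]],[[0,0,-0.05],[0,0,0]],[[0,0,-0.2],[0,0,0]],[[0,0,-0.4],[0,0,0]],[[0,0,-0.56],[0,0,0]],[[0,0,-0.7],[0,0,0]],[[0,0,-0.7],[0,0,0]]]' 1 30
python3 - <<'E'
from fit import *
print(rel([*W(.002,0,0)[:2],.355],94))
E
```

```text
clock: 28.45
tcp_pos: [0.4628, 0.0304, 0.1788]
orientation: [-180.0, -0.0, 93.2]
wrist_force: [-0.6, 0.1, 0.1]
finger_gap: 0.999
grip_force: 0.0
clock: 29.82
tcp_pos: [0.4635, 0.0302, 0.3564]
orientation: [179.7, 0.0, 93.2]
wrist_force: [0.8, -0.2, -2.6]
finger_gap: 0.742
grip_force: 30.0
(array([-0.9233,  0.5823,  0.0093]), array([ 0.0036,  0.0004, -0.0094]))
```

```bash
python3 -m handwheel '[[[-0.18,0.11,0],[0,0,-0.009]],[[-0.36,0.22,0],[0,0,-0.009]],[[-0.54,0.33,0],[0,0,-0.009]],[[-0.72,0.45,0],[0,0,-0.009]],[[-0.923,0.582,0],[0.002,0,-0.009]],[[-0.923,0.582,0.08],[0.002,0,-0.009]],[[-0.923,0.582,0.2],[0.002,0,-0.009]],[[-0.923,0.582,0.25],[0.002,0,-0.009]],[[-0.923,0.582,0.25],[0.002,0,-0.009]],[[-0.923,0.582,0.25],[0.002,0,-0.009]]]'
python3 - <<'E'
from fit import *
s=state(); k=cam("wrist")
xs=np.arange(.036,.056,.001); p=prof(k,[W(.002+x,.012,s["tcp_pos"][2]-.1790-.012+.034) for x in xs]).mean(1)
print(s["tcp_pos"],s["orientation"],s["finger_gap"],rel([*W(.0015,-.001,0)[:2],.2595],94)); print(dict(zip((xs*1e3).round().astype(int).tolist(),p.astype(int).tolist())))
E
```

```text
clock: 31.08
tcp_pos: [0.6209, -0.1918, 0.2916]
orientation: [-179.8, -0.0, 94.0]
wrist_force: [0.5, 0.1, -2.2]
finger_gap: 0.747
grip_force: 30.0
[ 0.62087184 -0.19180146  0.29158359] [-1.79848706e+02 -1.04468891e-02  9.39943456e+01] 0.7465996075348595 (array([-0.0035,  0.0064,  0.13  ]), array([-0.0012,  0.0001, -0.0002]))
{36: 231, 37: 192, 38: 164, 39: 164, 40: 164, 41: 163, 42: 156, 43: 85, 44: 30, 45: 20, 46: 15, 47: 30, 48: 150, 49: 171, 50: 170, 51: 121, 52: 31, 53: 63, 54: 69, 55: 85, 56: 209}
```

```bash
python3 -m handwheel '[[[0,0.003,0.03],[0,0,0]],[[0,0.006,0.06],[-0.001,0,0]],[[0,0.006,0.09],[-0.001,0,0]],[[0,0.006,0.11],[-0.001,0,0]],[[0,0.006,0.123],[-0.001,0,0]],[[0,0.006,0.129],[-0.001,0,0]],[[0,0.006,0.129],[-0.001,0,0]],[[0,0.006,0.129],[-0.001,0,0]]]'
```

```text
clock: 32.12
tcp_pos: [0.6221, -0.192, 0.2588]
orientation: [-179.9, -0.0, 94.0]
wrist_force: [-1.7, 1.2, 1.7]
finger_gap: 0.747
grip_force: 30.0
```

Seated at the expected height. Release, then view.

```bash
python3 -m handwheel '[[[0,0,0],[0,0,0]],[[0,0,0],[0,0,0]],[[0,0,0],[0,0,0]],[[0,0,0],[0,0,0]],[[0,0,0],[0,0,0]],[[0,0,-0.1],[0,0,0]],[[0,0,-0.3],[0,0,0]],[[0,0,-0.5],[0,0,0]],[[0,0,-0.7],[0,0,0]],[[0.1,-0.1,-0.8],[0,0,0]],[[0.25,-0.2,-0.8],[0,0,0]],[[0.25,-0.2,-0.8],[0,0,0]],[[0.25,-0.2,-0.8],[0,0,0]]]' 0
python3 - <<'E'
from fit import *
s=state(); k=cam("wrist"); print(s["tcp_pos"],lid(k,W(.004,0,0)[:2],z=.114,t=110),W(.003,0,0)); save(k,"w9.png",(280,0,480,260),1.5)
t=cam("side"); save(t,"s9.png",(200,150,400,345),2)
a=cv2.imread("pics/w9.png");b=cv2.imread("pics/s9.png");cv2.imwrite("pics/c9.png",np.hstack([a,b]))
print(rel([*W(.376,0,0)[:2],.229],94))
E
```

```text
clock: 33.75
tcp_pos: [0.5684, -0.1334, 0.4587]
orientation: [-179.9, -0.0, 94.0]
wrist_force: [0.6, -0.2, 0.3]
finger_gap: 0.996
grip_force: 0.0Traceback (most recent call last):
  File "<stdin>", line 2, in <module>
  File "fit.py", line 24, in lid
    c=max(cv2.findContours(mask,cv2.RETR_EXTERNAL,cv2.CHAIN_APPROX_NONE)[0],key=cv2.contourArea)[:,0]
      ~~~^^^^^^^^^^^^^^^^^^^^^^^^^^^^^^^^^^^^^^^^^^^^^^^^^^^^^^^^^^^^^^^^^^^^^^^^^^^^^^^^^^^^^^^
ValueError: max() iterable argument is empty
```

Run:
```python
from fit import *
s=state(); k=cam("wrist"); save(k,"w9.png",(250,0,450,260),1.5)
t=cam("side"); save(t,"s9.png",(200,150,400,345),2)
a=cv2.imread("pics/w9.png");b=cv2.imread("pics/s9.png");cv2.imwrite("pics/c9.png",np.hstack([a,b]))
print(rel([*W(.376,0,0)[:2],.229],94), [len(x) for x in(a,b)])
for th in (130,150,170):
  try: print(lid(k,W(.004,0,0)[:2],z=.114,t=th))
  except Exception: pass
```

```text
(array([1.248 , 0.1954, 0.9173]), array([-0.0017, -0.0006, -0.0009])) [390, 390]
((0.6233, -0.1921), 94.0, (56.2, 83.0))
((0.6233, -0.192), 93.8, (54.7, 78.4))
((0.6232, -0.1936), 94.0, (54.0, 75.1))
```

View pics/c9.png

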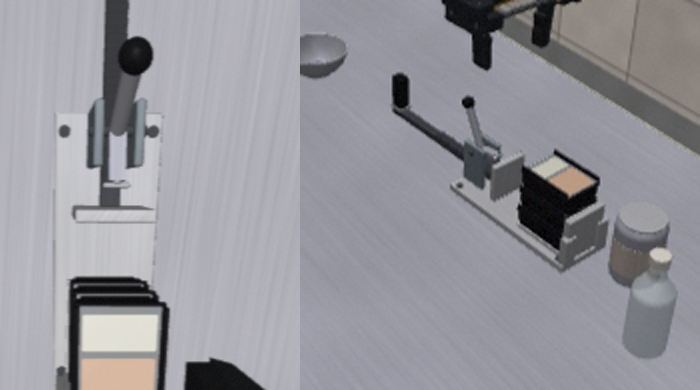

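The stack is square and upright (centre about +2.5 mm in bay x) with the jaw and pawl open. Now to the handle, with a look from the top camera for any hidden fourth box.

```bash
python3 -m handwheel '[[[0.2,0.03,0],[0,0,0]],[[0.4,0.06,0],[0,0,0]],[[0.6,0.1,0],[0,0,0]],[[0.8,0.15,0],[0,0,0]],[[1,0.195,0],[0,0,0]],[[1,0.195,0.1],[0,0,0]],[[1,0.195,0.1],[0,0,0]]]'
python3 - <<'E'
from fit import *
t=cam("top"); save(t,"top2.png"); print(rel([.596,.1805,.229],94))
E
```

```text
clock: 34.78
tcp_pos: [0.5995, 0.1198, 0.4309]
orientation: [-179.6, -0.1, 94.0]
wrist_force: [-0.6, -0.4, -0.1]
finger_gap: 1.003
grip_force: 0.0
(array([0.2448, 0.006 , 0.8139]), array([-0.0033, -0.0006, -0.0006]))
```

View pics/top2.png

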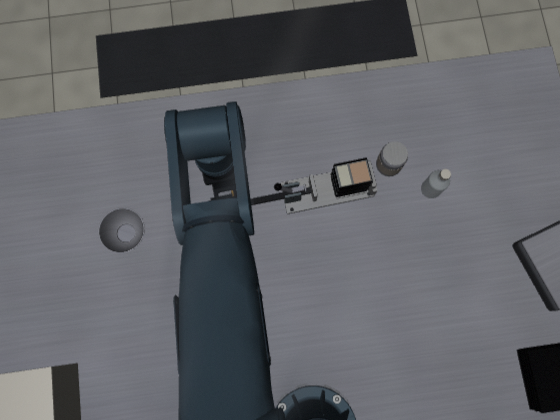

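There is no fourth box anywhere. Gripping the handle.

```bash
python3 -m handwheel '[[[0.12,0.003,0.1],[0,0,0]],[[0.245,0.006,0.2],[0,0,0]],[[0.245,0.006,0.35],[0,0,0]],[[0.245,0.006,0.5],[0,0,0]],[[0.245,0.006,0.65],[0,0,0]],[[0.245,0.006,0.76],[0,0,0]],[[0.245,0.006,0.81],[0,0,0]],[[0.245,0.006,0.81],[0,0,0]]]'
python3 -m handwheel '[[[0,0,0],[0,0,0]],[[0,0,0],[0,0,0]],[[0,0,0],[0,0,0]],[[0,0,0],[0,0,0]],[[0,0,0],[0,0,0]],[[0,0,0],[0,0,0]],[[0,0,0],[0,0,0]],[[0,0,0],[0,0,0]]]' 1 25
```

```text
clock: 35.83
tcp_pos: [0.5967, 0.1803, 0.2312]
orientation: [-179.8, -0.1, 93.9]
wrist_force: [-0.3, 0.5, 0.3]
finger_gap: 1.002
grip_force: 0.0
clock: 36.83
tcp_pos: [0.5965, 0.1809, 0.2312]
orientation: [-179.9, -0.1, 94.0]
wrist_force: [1.8, -0.2, -1.0]
finger_gap: 0.226
grip_force: 25.0
```

```bash
python3 -m handwheel '[[[-0.03,0,0],[0,0,0]],[[-0.06,0,0],[0,0,0]],[[-0.09,0,0],[0,0,0]],[[-0.12,0,0],[0,0,0]],[[-0.15,0,0],[0,0,0]],[[-0.17,0,0],[0,0,0]],[[-0.185,0,0],[0,0,0]],[[-0.195,0,0],[0,0,0]],[[-0.195,0,0],[0,0,0]],[[-0.195,0,0],[0,0,0]]]'
```

```text
clock: 38.08
tcp_pos: [0.5997, 0.132, 0.2312]
orientation: [-179.9, -0.0, 94.0]
wrist_force: [2.6, -1.5, -1.6]
finger_gap: 0.223
grip_force: 25.0
```

```bash
python3 -m handwheel '[[[-0.003,0,0],[0,0,0]],[[-0.006,0,0],[0,0,0]],[[-0.009,0,0],[0,0,0]],[[-0.012,0,0],[0,0,0]],[[-0.015,0,0],[0,0,0]],[[-0.015,0,0],[0,0,0]]]'
python3 -m handwheel '[[[-0.002,0,0],[0,0,0]],[[-0.004,0,0],[0,0,0]],[[-0.006,0,0],[0,0,0]],[[-0.006,0,0],[0,0,0]]]'
```

```text
clock: 38.83
tcp_pos: [0.5999, 0.1291, 0.2312]
orientation: [-179.9, -0.1, 94.0]
wrist_force: [2.1, 5.6, -2.4]
finger_gap: 0.225
grip_force: 25.0
clock: 39.33
tcp_pos: [0.6, 0.1277, 0.2312]
orientation: [-179.9, -0.1, 94.0]
wrist_force: [3.2, 6.2, -2.0]
finger_gap: 0.226
grip_force: 25.0
```

```bash
python3 -m handwheel '[[[-0.002,0,0],[0,0,0]],[[-0.004,0,0],[0,0,0]],[[-0.006,0,0],[0,0,0]],[[-0.006,0,0],[0,0,0]]]'
python3 -m handwheel '[[[-0.002,0,0],[0,0,0]],[[-0.004,0,0],[0,0,0]],[[-0.004,0,0],[0,0,0]]]'
```

```text
clock: 39.83
tcp_pos: [0.6, 0.1266, 0.2312]
orientation: [-179.9, -0.2, 94.0]
wrist_force: [2.6, 7.6, -1.9]
finger_gap: 0.226
grip_force: 25.0
clock: 40.2
tcp_pos: [0.6001, 0.1259, 0.2312]
orientation: [-179.9, -0.2, 94.0]
wrist_force: [2.8, 9.4, -1.6]
finger_gap: 0.22
grip_force: 25.0
```

```bash
python3 -m handwheel '[[[-0.003,0,0],[0,0,0]],[[-0.006,0,0],[0,0,0]],[[-0.01,0,0],[0,0,0]],[[-0.01,0,0],[0,0,0]]]'
```

```text
clock: 40.7
tcp_pos: [0.6, 0.125, 0.2312]
orientation: [-179.9, -0.4, 94.0]
wrist_force: [4.2, 17.1, -2.6]
finger_gap: 0.221
grip_force: 25.0
```

The column is stalled tight. Release, rise, and go to the +x side of the knob.

```bash
python3 -m handwheel '[[[0,0,0],[0,0,0]],[[0,0,0],[0,0,0]],[[0,0,0],[0,0,0]],[[0,0,0],[0,0,0]],[[0,0,-0.1],[0,0,0]],[[0,0,-0.3],[0,0,0]],[[0,0,-0.45],[0,0,0]],[[0,0,-0.45],[0,0,0]]]' 0
python3 -m handwheel '[[[0,0,0],[0,0,0]],[[0,0,0],[0,0,0]],[[0,0,0],[0,0,0]],[[0,0,0],[0,0,0]],[[0,0,0],[0,0,0]],[[0,0,0],[0,0,0]],[[0,0,0],[0,0,0]],[[0,0,0],[0,0,0]]]' 1
python3 - <<'E'
from fit import *
k=cam("wrist")
print(rel([*W(.245,0,0)[:2],.291],94))
# knob: dark blob near predicted place
u,v=proj(k,W(.199,0,.124)); g=cv2.cvtColor(k["img"],cv2.COLOR_RGB2GRAY); print(u,v); save(k,"w10.png",(200,0,400,250),1)
E
```

```text
clock: 41.7
tcp_pos: [0.6019, 0.1218, 0.3477]
orientation: [179.7, -0.0, 94.0]
wrist_force: [0.5, 0.1, -0.2]
finger_gap: 1.0
grip_force: 0.0
clock: 42.7
tcp_pos: [0.6007, 0.122, 0.3437]
orientation: [-179.9, -0.1, 94.0]
wrist_force: [-0.3, -0.2, -0.4]
finger_gap: 0.116
grip_force: 0.0
(array([-0.2882, -0.0036,  0.2105]), array([-0.0014, -0.0006, -0.0004]))
279.685940653907 386.2176636057118
```

```bash
python3 -m handwheel '[[[-0.15,-0.002,0],[0,0,0]],[[-0.288,-0.004,0],[0,0,0]],[[-0.288,-0.004,0.1],[0,0,0]],[[-0.288,-0.004,0.21],[0,0,0]],[[-0.288,-0.004,0.21],[0,0,0]],[[-0.33,-0.004,0.21],[0,0,0]],[[-0.37,-0.004,0.21],[0,0,0]],[[-0.41,-0.004,0.21],[0,0,0]],[[-0.45,-0.004,0.21],[0,0,0]],[[-0.49,-0.004,0.21],[0,0,0]],[[-0.53,-0.004,0.21],[0,0,0]],[[-0.57,-0.004,0.21],[0,0,0]],[[-0.6,-0.004,0.21],[0,0,0]],[[-0.62,-0.004,0.21],[0,0,0]],[[-0.62,-0.004,0.21],[0,0,0]],[[-0.55,-0.004,0.15],[0,0,0]],[[-0.5,-0.004,-0.1],[0,0,0]],[[-0.5,-0.004,-0.3],[0,0,0]],[[-0.5,-0.004,-0.4],[0,0,0]],[[-0.5,-0.004,-0.4],[0,0,0]]]'
python3 - <<'E'
from fit import *
print(rel([*W(0.05,.08,0)[:2],.45],94))
E
```

```text
clock: 45.25
tcp_pos: [0.6088, -0.0014, 0.4472]
orientation: [179.8, 0.0, 94.0]
wrist_force: [0.9, 0.7, -0.2]
finger_gap: 0.003
grip_force: 0.0
(array([-0.5729, -0.3226, -0.012 ]), array([0.0024, 0.0002, 0.0005]))
```

```bash
python3 -m handwheel '[[[-0.15,-0.1,0],[0,0,0]],[[-0.3,-0.2,0],[0,0,0]],[[-0.45,-0.3,0],[0,0,0]],[[-0.57,-0.4,0],[0,0,0]],[[-0.57,-0.4,0],[0,0,0]],[[-0.57,-0.4,0],[0,0,0]]]' 0
python3 - <<'E'
from fit import *
k=cam("wrist"); save(k,"w11.png",(200,0,500,250),1.5); print(state()["tcp_pos"])
t=cam("side"); save(t,"s11.png",(220,150,400,337),2)
a=cv2.imread("pics/w11.png");b=cv2.imread("pics/s11.png");h=min(len(a),len(b));cv2.imwrite("pics/c11.png",cv2.resize(np.hstack([a[:h],b[:h]]),None,fx=.95,fy=.95))
for th in (110,130,150):
  try: c,y,z=lid(k,W(0,0,0)[:2],z=.114,t=th); d=np.array(c)-B; print(y,z,"bay xy",d@[np.cos(TH),np.sin(TH)],d@[-np.sin(TH),np.cos(TH)])
  except Exception: pass
g=None
xs=np.arange(.03,.075,.001)
for y in (-.02,.02): print(xs[0],prof(k,[W(x,y,.07) for x in xs]).mean(1).astype(int).tolist())
E
```

```text
clock: 46.0
tcp_pos: [0.5187, -0.1512, 0.4427]
orientation: [-179.8, -0.1, 94.0]
wrist_force: [0.4, 0.4, 0.5]
finger_gap: 0.661
grip_force: 0.0
[ 0.51896671 -0.15087244  0.44289949]
93.9 (57.1, 81.3) bay xy 0.0009647831551719575 -0.001972103816612216
93.6 (56.4, 80.1) bay xy 0.0016909805798514955 -0.0016219077281291077
93.7 (55.5, 79.2) bay xy 0.0011782472599727594 -0.0017865423013089879
0.03 [163, 161, 160, 152, 125, 76, 39, 23, 17, 16, 21, 37, 61, 76, 80, 114, 163, 195, 208, 212, 215, 217, 217, 208, 181, 138, 117, 116, 132, 160, 183, 195, 197, 199, 200, 201, 199, 196, 195, 197, 198, 198, 199, 200, 200]
0.03 [63, 62, 61, 61, 59, 47, 32, 22, 17, 15, 19, 38, 74, 100, 90, 103, 150, 190, 208, 214, 216, 218, 218, 212, 186, 146, 120, 112, 111, 111, 110, 109, 113, 129, 154, 173, 181, 185, 190, 192, 189, 187, 186, 184, 181]
```

View pics/c11.png

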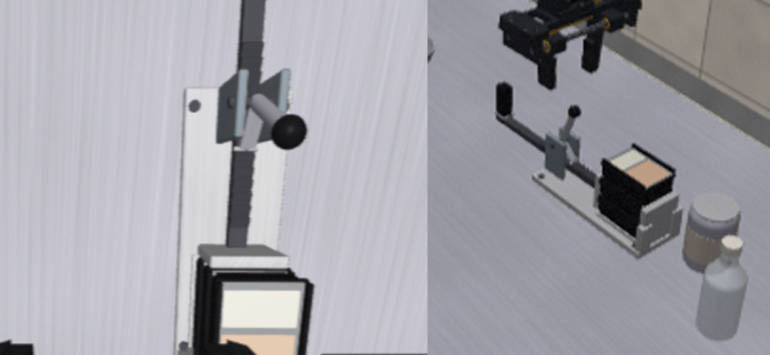

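The jaw is tight on the column (inner edge at x ≈ 45 mm, so a gap of about 0.090) and the pawl is down with the knob leaning to −x. The boxes are within 2 mm of the bay's middle.

```bash
python3 -c "
from workcell import *
print(job_done())"
```

```text
the job is handed in; nothing more can be done
None
```

I handed the job in at about 46 s: the three boxes present (there was no fourth) stand in one column within about 2 mm of the bay's middle, with the jaw gap at about 0.090 m, the pawl down in the teeth, and the bowl, bottle and can undisturbed; the hand-in returned no verdict.

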